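Sort the label rolls by width on the spindle rack

ROBOT

A 6-joint arm with a two-finger parallel gripper is mounted at the origin on a cart in front of the work surface, level with it; the furniture and walls round the work are solid. World frame = base frame: x ahead of the robot, y to its left, z up, the work surface at z = 0. Lengths are in m, angles in rad, forces in N, time in s.
With the tool pointing down it reaches from about 0.35 to 0.775 m from the base axis. Payload 5.5 kg.
Tool frame: the origin (TCP) lies between the finger pads; the fingertips stand 14 mm ahead of it and the grasp point (between the pads) lies 5 mm behind it (robot.tcp_to_tips is the distance from the TCP to the fingertips, in m); z points along the fingers, y is the direction in which the jaws open and shut (so a half turn about z gives the same grasp; the last joint's range is limited). The gripper opens to 85 mm and grips with 20 to 120 N. Pads are 22 mm wide; open, the fingers measure 114 mm over their backs; the gripper's body (76 mm by 85 mm) begins 54 mm behind the grasp point. The pads swing forward as they close: fully open they stand 13 mm farther back than shut.
Start: joints at [0.96, 0.313, 0.046, 1.304, 0, 1.431], TCP at [0.261, 0.512, 0.245] pointing down, gripper open.
Joint ranges: [-2.76, 2.76], [-0.86, 1.69], [-1.03, 1.26], [-2.2, 2.34], [-1.47, 1.5], [-3.14, 3.14]. Speed limits (rad/s): [2.57, 2.57, 3.14, 3.14, 3.14, 3.14].

INTERFACE

Orientations are given as a rotation vector (axis times angle).
In Python, from bench import robot gives the robot as it stands.
- The arm moves only by the shell command python3 -m pendant 'ROWS' [FORCE]. ROWS is a JSON object of lists of equal length, an entry for each row: "delta_pos": the shift along the tool's x, y, z in cm, a list of three; "angular": the turn, a rotation vector about the tool's x, y, z in degrees, a list of three; "grip": the opening, from 0 (shut) to 1 (fully open). In form: {"delta_pos": [[dx, dy, dz], ...], "angular": [[rx, ry, rz], ...], "grip": [grip, ...]}. A call has 1 to 5 rows; each row shifts and turns the pose as measured when the row begins, along the tool's axes as they then stand; what a row does not reach is not made up. A row lasts 1/10 s, in which the tool goes at most 50 mm and 8.59 degrees, less where a joint would pass 70% of its speed; a pose out of reach is approached as far as the arm can. A call is refused whole if a number of a shift passes 5 or a number of a turn 8.59, either way. A call with a gripper value outside its range is refused whole. The fingers move at their own pace and stop on an object; FORCE is the grip in N (left out, the last holds). Time passes only in rows, so rows that do not move let the fingers close. It gives the time, the measured TCP pose, the force and the opening at its end, in the units of the state.
- robot.sense(): the state, without advancing time (a new reading comes with each control period).
- robot.get_image(name): name is "side" or "top" or "wrist"; returns a dict with "frame" (384x512x3 uint8, blue, green, red), "fx", "fy", "cx", "cy" (pixels), "extrinsics" (4x4, takes a point from world to camera coordinates). Camera axes: x right, y down, z forward; pixel columns grow to the right and rows downward; lengths in m; the calibration is good to about 2 mm. A picture is of the moment at which its call begins. There is no depth.
- robot.close_job(): hands the job in, once; it reports no verdict.
The state is a dict: "time_s": time; "joint_pos": joint angles; "qd": joint speeds; "joint_torque": joint torques, N m; "ee_pos": TCP position; "tcp_rot": TCP orientation; "force": force on the tool from outside, world axes, zero at the start; "ft_torque": the same for the moment, N m; "width": finger opening in m.
Only numpy, scipy, OpenCV 4.12 (cv2) and the standard library are available. Lean on these libraries where they do the work, as an engineer would, in place of code of your own. Each camera call takes 0.05 s, during which the arm holds its last target. There are 200 camera calls.

TASK

Put the four loose label rolls (green, yellow, red, blue) back on the four empty spindles of the rack so that all six rolls stand in order of width, rising step by step from the narrow grey roll at one end to the wide white roll at the other, so that the packer finds each width at a glance. Seat each roll flat on the deck of the rack, with its core over the spindle, and leave the grey and the white roll on their end spindles.

Things in the scene. Friction and masses are not known exactly. Their poses are not given: they have to be found in the camera images.
- roll_green: loose roll of green blank labels, standing flat on the bench with its core upright; 27 mm wide (that is its height as it stands), 64 mm outer diameter, open cardboard core with a 30 mm hole right through. Origin: centre of its underside; z up along the core. Round, so any grasp yaw will do: grip it across the outside from above.
- roll_yellow: loose roll of yellow blank labels, standing flat on the bench with its core upright; 40 mm wide (that is its height as it stands), 64 mm outer diameter, open cardboard core with a 30 mm hole right through. Origin: centre of its underside; z up along the core. Round, so any grasp yaw will do: grip it across the outside from above.
- roll_red: loose roll of red blank labels, standing flat on the bench with its core upright; 52 mm wide (that is its height as it stands), 64 mm outer diameter, open cardboard core with a 30 mm hole right through. Origin: centre of its underside; z up along the core. Round, so any grasp yaw will do: grip it across the outside from above.
- roll_blue: loose roll of blue blank labels, standing flat on the bench with its core upright; 64 mm wide (that is its height as it stands), 64 mm outer diameter, open cardboard core with a 30 mm hole right through. Origin: centre of its underside; z up along the core. Round, so any grasp yaw will do: grip it across the outside from above.
- roll_grey: the narrowest roll, grey, 16 mm wide, 64 mm outer diameter: already on the spindle at one end of the rack (left or right end, differs from start to start). Loose; stays there. Origin: centre of its underside, z up.
- roll_white: the widest roll, white, 76 mm wide, 64 mm outer diameter: already on the spindle at the other end of the rack. Loose; stays there. Origin: centre of its underside, z up.
- spindle_1: the leftmost (largest y) of the four empty spindles between the end rolls: upright steel rod, 12 mm diameter, 55 mm tall, black tapered tip. Origin: centre of its foot on the rack's deck, where a seated roll's underside rests; z up, y along the row to the left. The six spindles stand 82 mm apart on one straight line, the end ones under roll_grey and roll_white.
- spindle_2: the second from the left of the four empty spindles between the end rolls: upright steel rod, 12 mm diameter, 55 mm tall, black tapered tip. Origin: centre of its foot on the rack's deck, where a seated roll's underside rests; z up, y along the row to the left. The rack is a dark grey steel deck fixed to the bench, 500 mm along the row, 74 mm across, top 14 mm above the bench.
- spindle_3: the third from the left of the four empty spindles between the end rolls: upright steel rod, 12 mm diameter, 55 mm tall, black tapered tip. Origin: centre of its foot on the rack's deck, where a seated roll's underside rests; z up, y along the row to the left. Rolls on neighbouring spindles stand 18 mm apart: keep the fingers in front of and behind the row.
- spindle_4: the rightmost (smallest y) of the four empty spindles between the end rolls: upright steel rod, 12 mm diameter, 55 mm tall, black tapered tip. Origin: centre of its foot on the rack's deck, where a seated roll's underside rests; z up, y along the row to the left. Low cheeks close the ends of the rack, 37 mm above the bench, 45 mm beyond the end spindles.

How it is judged:
By the outcome, as a careful person would: the job done as asked, in the order asked, and still so for the second after the job is handed in, with the robot touching nothing.
It also fails if it takes over 138 s, if anything falls off the work surface, if the arm or the gripper's body presses on something with over 40 N, if the wrist force passes 120 N, or if a joint passes its speed limit or range.

## Working session

There is one attempt and no reset: what is moved stays moved. The work goes in short steps, Python scripts to look and compute and a shell command to move; the robot and the scene stay as the last step left them, time stands still between calls to the robot, and variables do not carry over. Pictures are saved under pics/ and viewed, about 12 in all and at most 16, crops included, and the job is handed in when it is done.

```bash
mkdir -p pics; ls; python3 - <<'E'
from bench import robot
import cv2,numpy as np
s=robot.sense(); print({k:np.round(v,3).tolist() for k,v in s.items()}, robot.tcp_to_tips)
a=robot.get_image("top");b=robot.get_image("side")
for n,i in(("top",a),("side",b)):
    cv2.imwrite(f"pics/{n}0.png",i["frame"]);print(n,i["fx"],i["fy"],i["cx"],i["cy"],np.round(i["extrinsics"],4).tolist())
E
```

```text
pics
{'time_s': 0.0, 'joint_pos': [0.96, 0.314, 0.045, 1.304, -0.0, 1.431], 'qd': [-0.0, -0.001, 0.0, -0.0, -0.001, -0.001], 'joint_torque': [-0.001, -48.063, 29.853, 0.019, -0.0, 0.0], 'ee_pos': [0.261, 0.512, 0.244], 'tcp_rot': [-0.733, -3.054, 0.003], 'force': [1.219, 0.795, -0.332], 'ft_torque': [0.018, 0.009, 0.01], 'width': 0.086} 0.014
top 477.03486120922963 477.03486120922963 246.01437635815 196.5638461242312 [[0.0078, -0.9999, -0.0066, -0.0003], [-0.998, -0.0074, -0.0627, 0.5357], [0.0626, 0.007, -0.998, 1.2736], [0.0, 0.0, 0.0, 1.0]]
side 388.38954520480735 388.38954520480735 251.62940320788056 190.6152420314465 [[0.1686, -0.9857, -0.0066, -0.0722], [-0.8324, -0.1388, -0.5365, 0.4521], [0.5279, 0.096, -0.8439, 0.708], [0.0, 0.0, 0.0, 1.0]]
```

View pics/top0.png

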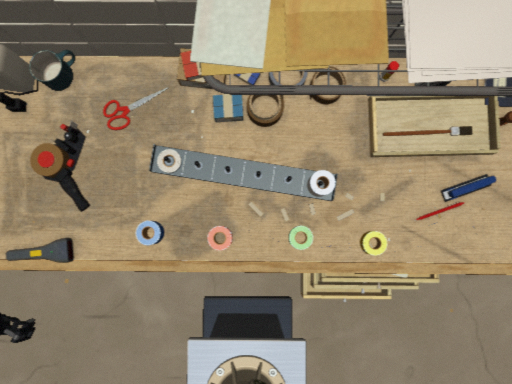

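View pics/side0.png

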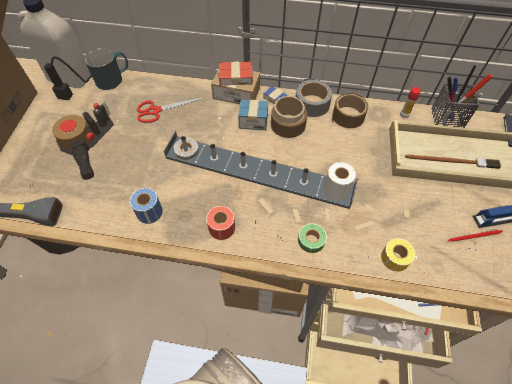

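The top view shows grey at the left end (169,160) and white at the right (322,182). Loose rolls are blue (149,233), red (220,238), green (301,238) and yellow (375,243). So the order from the left is green, yellow, red, blue.

```bash
python3 - <<'E'
import cv2,numpy as np
i=cv2.imread("pics/top0.png")
a=cv2.resize(i[140:205,148:343],None,fx=4,fy=4,interpolation=cv2.INTER_CUBIC)
def c(u,v): return cv2.resize(i[v-20:v+20,u-20:u+20],(195,195),interpolation=cv2.INTER_CUBIC)
b=np.hstack([c(149,233),c(220,238),c(301,238),c(375,243)])
cv2.imwrite("pics/crop.png",np.vstack([a,b[:,:780]]))
h=cv2.cvtColor(i,cv2.COLOR_BGR2HSV)
for n,(u,v) in dict(blue=(149,233),red=(220,238),green=(301,238),yellow=(375,243)).items():
    p=h[v-20:v+20,u-20:u+20]; m=((p[...,1]>80)&(p[...,2]>195)).astype(np.uint8)
    hue=p[...,0].astype(int); t=dict(blue=110,red=4,green=60,yellow=28)[n]
    m&=((abs(hue-t)<14)|(abs(hue-t)>170)).astype(np.uint8)
    k=max(cv2.findContours(m,cv2.RETR_EXTERNAL,cv2.CHAIN_APPROX_NONE)[0],key=len)
    (x,y),r=cv2.minEnclosingCircle(k);e=cv2.fitEllipse(k);print(n,x+u-20,y+v-20,r,np.round(e[0],1)+[u-20,v-20],e[1])
E
```

```text
blue 147.46153831481934 232.44871711730957 10.561470985412598 [148.1 232.3] (18.687408447265625, 20.49357795715332)
red 219.5828399658203 237.85207176208496 12.096142768859863 [219.4 237.8] (22.33297348022461, 22.54746437072754)Traceback (most recent call last):
  File "<stdin>", line 12, in <module>
ValueError: max() iterable argument is empty
```

View pics/crop.png

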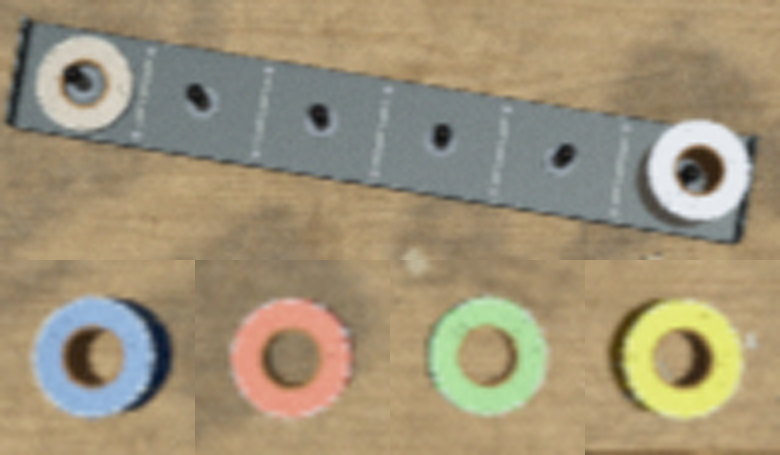

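The crop shows the spindle tips at about (193,91), (317,110), (441,128) and (567,148), with the feet slightly below them. The roll circles are clear.

```bash
cat > h.py <<'E'
import numpy as np
from bench import robot
from scipy.spatial.transform import Rotation as R
def w(im,u,v,z):
    E=np.array(im["extrinsics"]);r=E[:3,:3].T@[(u-im["cx"])/im["fx"],(v-im["cy"])/im["fy"],1]
    o=-E[:3,:3].T@E[:3,3];return o+r*(z-o[2])/r[2]
def px(im,p):
    E=np.array(im["extrinsics"]);c=E[:3,:3]@p+E[:3,3];return im["cx"]+im["fx"]*c[0]/c[2],im["cy"]+im["fy"]*c[1]/c[2]
def go(x,y,z,yaw=None):
    """how far to go (tool axes, cm / deg); yaw = direction of tool y in world"""
    s=robot.sense();M=R.from_rotvec(s["tcp_rot"]);p=np.array(s["ee_pos"]);m=M.as_matrix()
    print("t",round(float(s["time_s"]),2),"tcp",p.round(4),"zax",m[:,2].round(3),"yaw_y",round(float(np.degrees(np.arctan2(m[1,1],m[0,1]))),1),"w",round(float(s["width"]),4),"F",np.round(s["force"],1))
    d=M.inv().apply(np.array([x,y,z])-p)*100;a=None
    if yaw is not None:
        best=None
        for k in(0,180):
            t=np.radians(yaw+k);Y=np.array([np.cos(t),np.sin(t),0]);Z=np.array([0,0,-1.])
            T=np.column_stack([np.cross(Y,Z),Y,Z]);rv=np.degrees((M.inv()*R.from_matrix(T)).as_rotvec())
            if best is None or np.linalg.norm(rv)<np.linalg.norm(best):best=rv
        a=best
    print("delta cm (start tool axes)",d.round(2),"turn",None if a is None else a.round(1),"world d cm",((np.array([x,y,z])-p)*100).round(2))
E
python3 - <<'E'
from h import *
im=robot.get_image("top")
f=lambda u,v,z:w(im,148+u/4-.4,140+v/4-.4,z)
for n,u,v,z in(("blue",147.9,232.3,.064),("red",219.3,237.5,.052),("green",300.7,237.3,.027),("yellow",374.7,242.5,.04)):
    p=w(im,u,v,z);print(n,p.round(4),np.hypot(*p[:2]).round(3))
T=np.array([f(*q,.069) for q in((193,91),(317,110),(441,128),(567,148))]);F=np.array([f(*q,.014) for q in((203,104),(320,124),(440,144),(560,163))])
for X in(T,F):print(X[:,:2].round(4).tolist(),np.linalg.norm(np.diff(X,axis=0),axis=1).round(4))
g=f(84,82,.03);h=f(698,170,.09);print(g,h,np.hypot(*(g-h)[:2]),np.hypot(*h[:2]))
E
```

```text
blue [0.4379 0.2575 0.064 ] 0.508
red [0.4256 0.0726 0.052 ] 0.432
green [ 0.4273 -0.143   0.027 ] 0.451
yellow [ 0.4155 -0.3365  0.04  ] 0.535
[[0.6209, 0.135], [0.609, 0.054], [0.5978, -0.0269], [0.5853, -0.1089]] [0.0819 0.0816 0.0829]
[[0.6194, 0.1343], [0.6063, 0.0545], [0.5932, -0.0272], [0.5808, -0.1088]] [0.0809 0.0827 0.0825]
[0.6317279  0.21294851 0.03      ] [ 0.5695666  -0.19072763  0.09      ] 0.40843415167846553 0.6006522583256301
```

The spindle tips and feet agree, with pitch within 1 mm of 82. That gives S1 (.620,.135), S2 (.608,.054), S3 (.5955,-.027) and S4 (.583,-.1085), and a jaw yaw of -8.6°.

```bash
python3 -c "
from h import *
go(.438,.2575,.20,-8.6)"
```

```text
t 0.15 tcp [0.2606 0.5122 0.2446] zax [-0.001 -0.001 -1.   ] yaw_y 63.0 w 0.0854 F [0.9 0.2 0.7]
delta cm (start tool axes) [-27.36 -14.64   4.48] turn [-0.1  0.  71.6] world d cm [ 17.74 -25.47  -4.46]
```

```bash
python3 -m pendant '{"delta_pos":[[0,0,0],[0,0,0],[0,0,0],[0,0,0],[0,0,0]],"angular":[[0,0,8.5],[0,0,8.5],[0,0,8.5],[0,0,8.5],[0,0,8.5]],"grip":[1,1,1,1,1]}' 40
python3 -m pendant '{"delta_pos":[[0,0,0],[0,0,0],[0,0,0],[0,0,0]],"angular":[[0,0,8.5],[0,0,8.5],[0,0,8.5],[0,0,4]],"grip":[1,1,1,1]}'
python3 -m pendant '{"delta_pos":[[-3.2,3,0],[-3.2,3,0],[-3.2,3,0],[-3.2,3,0],[-3.2,3,0]],"angular":[[0,0,0],[0,0,0],[0,0,0],[0,0,0],[0,0,0]],"grip":[1,1,1,1,1]}'
python3 -c "
from h import *
go(.438,.2575,.20,-8.6)"
```

```text
time_s: 0.65
ee_pos: [0.2599, 0.5111, 0.2425]
tcp_rot: [1.807, 2.57, -0.009]
force: [1.0, -0.3, 1.0]
width: 0.0855
time_s: 1.05
ee_pos: [0.2594, 0.5104, 0.2408]
tcp_rot: [2.409, 2.012, -0.014]
force: [0.3, -0.7, -0.3]
width: 0.0853
time_s: 1.55
ee_pos: [0.3786, 0.3248, 0.239]
tcp_rot: [2.4, 2.025, -0.017]
force: [1.2, -0.0, 0.2]
width: 0.0856
t 1.55 tcp [0.3786 0.3248 0.239 ] zax [-0.007 -0.008 -1.   ] yaw_y -9.7 w 0.0856 F [ 1.2 -0.   0.2]
delta cm (start tool axes) [-5.6   7.01  3.91] turn [-0.3  0.5 -1.1] world d cm [ 5.94 -6.73 -3.9 ]
```

```bash
python3 -m pendant '{"delta_pos":[[-2.8,3.5,2],[-2.8,3.5,2],[0,0,2],[0,0,2],[0,0,0]],"angular":[[0,0,-1],[0,0,0],[0,0.4,0],[0,0,0],[0,0,0]],"grip":[1,1,1,1,1]}' 40
python3 - <<'E'
from h import *
import cv2
go(.438,.2575,.12,-8.6)
im=robot.get_image("wrist");f=im["frame"].copy();
for z in(.064,0):
    u,v=px(im,np.array([.438,.2575,z]));print(u,v);cv2.circle(f,(int(u),int(v)),3,(0,0,255),1)
cv2.imwrite("pics/w1.png",f)
E
```

```text
time_s: 2.05
ee_pos: [0.4438, 0.2495, 0.1571]
tcp_rot: [-2.392, -2.034, 0.005]
force: [-0.5, -0.1, 0.1]
width: 0.0857
t 2.05 tcp [0.4438 0.2495 0.1571] zax [-0.004 -0.001 -1.   ] yaw_y -9.2 w 0.0857 F [-0.5 -0.1  0.1]
delta cm (start tool axes) [ 0.7  -0.69  3.71] turn [-0.2  0.1 -0.6] world d cm [-0.58  0.8  -3.71]
245.2439003441142 198.9235418118759
246.94038492203637 177.58262379983267
```

View pics/w1.png

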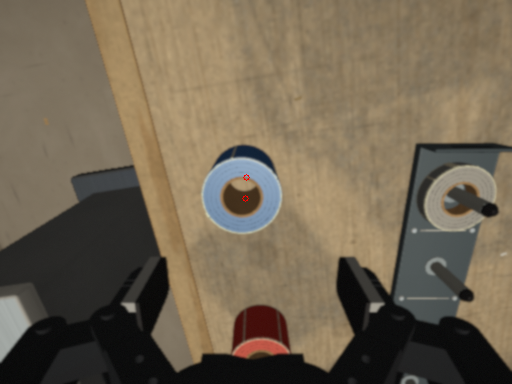

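The wrist view has the blue roll's centre at (242,195) against a predicted (245,199), so it agrees to about 3 mm. I'll descend.

```bash
python3 -m pendant '{"delta_pos":[[0.8,-0.8,2],[0,0,2],[0,0,2],[0,0,2],[0,0,0]],"angular":[[0,0,-0.6],[0,0,0],[0,0,0],[0,0,0],[0,0,0]],"grip":[1,1,1,1,1]}' 40
python3 -c "
from h import *
go(.437,.2585,.038,-8.6)"
```

```text
time_s: 2.6
ee_pos: [0.4404, 0.2635, 0.0829]
tcp_rot: [2.376, 2.053, 0.012]
force: [-0.5, -0.4, -0.3]
width: 0.0857
t 2.6 tcp [0.4404 0.2635 0.0829] zax [ 0.007  0.004 -1.   ] yaw_y -8.3 w 0.0857 F [-0.5 -0.4 -0.3]
delta cm (start tool axes) [-0.56 -0.29  4.49] turn [ 0.4 -0.3  0.3] world d cm [-0.34 -0.5  -4.49]
```

```bash
python3 -m pendant '{"delta_pos":[[-0.4,-0.3,1.5],[0,0,1.5],[0,0,1.2],[0,0,0.2],[0,0,0]],"angular":[[0.4,-0.3,0.3],[0,0,0],[0,0,0],[0,0,0],[0,0,0]],"grip":[1,1,1,1,1]}' 40
python3 -c "
from h import *
go(.437,.2585,.038,-8.6)"
python3 -m pendant '{"delta_pos":[[0,0,0],[0,0,0],[0,0,0],[0,0,0],[0,0,0]],"angular":[[0,0,0],[0,0,0],[0,0,0],[0,0,0],[0,0,0]],"grip":[0.5,0.5,0.5,0.5,0.5]}' 40
python3 -c "
from h import *
go(.583,-.1085,.16,-8.6)"
```

```text
time_s: 3.1
ee_pos: [0.4391, 0.2619, 0.041]
tcp_rot: [2.379, 2.049, 0.007]
force: [0.2, 0.0, -0.3]
width: 0.0856
t 3.1 tcp [0.4391 0.2619 0.041 ] zax [ 0.004  0.002 -1.   ] yaw_y -8.5 w 0.0856 F [ 0.2  0.  -0.3]
delta cm (start tool axes) [-0.37 -0.16  0.3 ] turn [ 0.2 -0.1  0.1] world d cm [-0.21 -0.34 -0.3 ]
time_s: 3.6
ee_pos: [0.44, 0.2623, 0.0429]
tcp_rot: [2.379, 2.048, 0.01]
force: [0.7, 0.5, -2.9]
width: 0.0625
t 3.6 tcp [0.44   0.2623 0.0429] zax [ 0.006  0.002 -1.   ] yaw_y -8.5 w 0.0625 F [ 0.7  0.5 -2.9]
delta cm (start tool axes) [-34.5   19.72 -11.7 ] turn [ 0.3 -0.2  0.1] world d cm [ 14.3  -37.08  11.71]
```

```bash
python3 -m pendant '{"delta_pos":[[0,0,-2],[0,0,-2.5],[0,0,-2.5],[0,0,-2.5],[0,0,-1]],"angular":[[0,0,0],[0,0,0],[0,0,0],[0,0,0],[0,0,0]],"grip":[0.5,0.5,0.5,0.5,0.5]}' 40
python3 -m pendant '{"delta_pos":[[-3.3,1.9,0],[-3.5,2,0],[-3.5,2,0],[-3.5,2,0],[-3.5,2,0]],"angular":[[0.3,0,0],[0,0,0],[0,0,0],[0,0,0],[0,0,0]],"grip":[0.5,0.5,0.5,0.5,0.5]}'
python3 -m pendant '{"delta_pos":[[-3.5,2,0],[-3.5,2,0],[-3.5,2,0],[-2.5,1.5,0],[-1,0.6,0]],"angular":[[0,0,0],[0,0,0],[0,0,0],[0,0,0],[0,0,0]],"grip":[0.5,0.5,0.5,0.5,0.5]}'
python3 -m pendant '{"delta_pos":[[0,0,0]],"angular":[[0,0,0]],"grip":[0.5]}'
python3 - <<'E'
from h import *
import cv2
go(.583,-.1085,.145,-8.6)
im=robot.get_image("wrist");f=im["frame"].copy()
p=robot.sense()["ee_pos"]
for q in([p[0],p[1],p[2]-.043+.064],[.583,-.1085,.069],[.583,-.1085,.014]):
    u,v=px(im,np.array(q));print(u,v);cv2.circle(f,(int(u),int(v)),3,(0,0,255),1)
cv2.imwrite("pics/w2.png",f)
E
```

```text
time_s: 4.1
ee_pos: [0.4365, 0.2608, 0.1482]
tcp_rot: [-2.381, -2.049, 0.002]
force: [0.4, -0.1, -0.8]
width: 0.0625
time_s: 4.6
ee_pos: [0.5103, 0.0748, 0.1475]
tcp_rot: [-2.365, -2.061, 0.003]
force: [-0.2, 1.5, -2.3]
width: 0.0626
time_s: 5.1
ee_pos: [0.5725, -0.0852, 0.1421]
tcp_rot: [-2.368, -2.053, 0.007]
force: [0.4, 0.0, -2.2]
width: 0.0625
time_s: 5.2
ee_pos: [0.5726, -0.0866, 0.1411]
tcp_rot: [-2.37, -2.05, 0.007]
force: [-0.8, 0.5, -2.5]
width: 0.0621
t 5.2 tcp [ 0.5726 -0.0866  0.1411] zax [-0.009  0.003 -1.   ] yaw_y -8.3 w 0.0621 F [-0.8  0.5 -2.5]
delta cm (start tool axes) [-2.02  1.34 -0.41] turn [-0.5 -0.1  0.3] world d cm [ 1.04 -2.19  0.39]
252.64084630695868 298.57484269477686
272.39301884715434 242.37799181498855
269.21552670259246 214.76052732141642
```

View pics/w2.png

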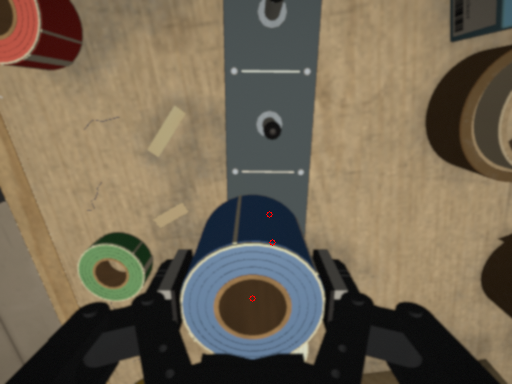

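The wrist view shows the blue roll held upright, its core at (253,306) against a TCP projection of (253,299). So the roll sits 3.4 mm towards -x in the tool frame. Spindle 3's tip is at (272,128), which I'll use as a check.

```bash
python3 - <<'E'
from h import *
im=robot.get_image("wrist")
print("S3 tip",w(im,272,128,.069).round(4),"foot",w(im,267,125,.014).round(4))
go(.5835,-.105,.145,-8.6)
E
```

```text
S3 tip [ 0.5924 -0.0232  0.069 ] foot [ 0.5907 -0.0261  0.014 ]
t 5.3 tcp [ 0.5717 -0.0846  0.1412] zax [-0.01   0.004 -1.   ] yaw_y -8.2 w 0.0626 F [-0.9  0.1 -2.5]
delta cm (start tool axes) [-1.85  1.46 -0.4 ] turn [-0.6 -0.1  0.4] world d cm [ 1.18 -2.04  0.38]
```

```bash
python3 -m pendant '{"delta_pos":[[-1.2,0.9,0],[-0.6,0.4,0],[0,0,0],[0,0,0]],"angular":[[-0.6,0,0.4],[0,0,0],[0,0,0],[0,0,0]],"grip":[0.5,0.5,0.5,0.5]}' 40
python3 -c "
from h import *
go(.582,-.104,.085,-8.6)"
```

```text
time_s: 5.7
ee_pos: [0.5814, -0.1012, 0.1411]
tcp_rot: [-2.374, -2.054, -0.003]
force: [-0.2, -0.1, -1.6]
width: 0.0627
t 5.7 tcp [ 0.5814 -0.1012  0.1411] zax [-0.     0.004 -1.   ] yaw_y -8.3 w 0.0627 F [-0.2 -0.1 -1.6]
delta cm (start tool axes) [-0.29  0.1   5.61] turn [-0.  -0.2  0.3] world d cm [ 0.06 -0.28 -5.61]
```

```bash
python3 -m pendant '{"delta_pos":[[-0.2,0,1],[0,0,1.5],[0,0,1.5],[0,0,1],[0,0,0]],"angular":[[0,0,0.3],[0,0,0],[0,0,0],[0,0,0],[0,0,0]],"grip":[0.5,0.5,0.5,0.5,0.5]}' 40
python3 -c "
from h import *
go(.582,-.104,.058,-8.6)"
```

```text
time_s: 6.2
ee_pos: [0.5805, -0.1016, 0.0881]
tcp_rot: [-2.378, -2.049, -0.004]
force: [-0.1, -0.5, -2.5]
width: 0.0625
t 6.2 tcp [ 0.5805 -0.1016  0.0881] zax [-0.     0.004 -1.   ] yaw_y -8.5 w 0.0625 F [-0.1 -0.5 -2.5]
delta cm (start tool axes) [-0.23  0.18  3.  ] turn [-0.  -0.2  0.1] world d cm [ 0.15 -0.24 -3.01]
```

```bash
python3 -m pendant '{"delta_pos":[[-0.2,0.1,1.2],[0,0,1.2],[0,0,0.4],[0,0,0.1],[0,0,0.1]],"angular":[[0,0,0],[0,0,0],[0,0,0],[0,0,0],[0,0,0]],"grip":[0.5,0.5,0.5,0.5,0.5]}' 40
python3 -c "
from h import *
go(.582,-.104,.0565,-8.6)"
```

```text
time_s: 6.7
ee_pos: [0.5816, -0.1038, 0.0562]
tcp_rot: [-2.378, -2.049, -0.004]
force: [-3.6, 2.3, 9.2]
width: 0.0627
t 6.7 tcp [ 0.5816 -0.1038  0.0562] zax [ 0.001  0.004 -1.   ] yaw_y -8.5 w 0.0627 F [-3.6  2.3  9.2]
delta cm (start tool axes) [-0.02  0.04 -0.03] turn [ 0.  -0.2  0.1] world d cm [ 0.04 -0.02  0.03]
```

The roll is on the deck, with a 9 N upward force. I'll release and go for red.

```bash
python3 -m pendant '{"delta_pos":[[0,0,0],[0,0,0],[0,0,0],[0,0,0]],"angular":[[0,0,0],[0,0,0],[0,0,0],[0,0,0]],"grip":[1,1,1,1]}' 40
python3 -m pendant '{"delta_pos":[[0,0,-1.5],[0,0,-2.5],[0,0,-2.5],[0,0,-2.5],[0,0,0]],"angular":[[0,0,0],[0,0,0],[0,0,0],[0,0,0],[0,0,0]],"grip":[1,1,1,1,1]}'
python3 - <<'E'
from h import *
import cv2
go(.424,.0735,.13,-8.6)
im=robot.get_image("wrist");cv2.imwrite("pics/w3.png",im["frame"])
E
```

```text
time_s: 7.1
ee_pos: [0.5836, -0.1044, 0.0586]
tcp_rot: [2.378, 2.05, 0.008]
force: [-1.1, -0.7, 0.3]
width: 0.0852
time_s: 7.6
ee_pos: [0.583, -0.1046, 0.1518]
tcp_rot: [2.379, 2.05, 0.008]
force: [0.2, 0.6, 0.6]
width: 0.0856
t 7.6 tcp [ 0.583  -0.1046  0.1518] zax [ 0.005  0.002 -1.   ] yaw_y -8.5 w 0.0856 F [0.2 0.6 0.6]
delta cm (start tool axes) [ 15.26 -18.36   2.14] turn [ 0.3 -0.2  0.1] world d cm [-15.9   17.81  -2.18]
```

View pics/w3.png

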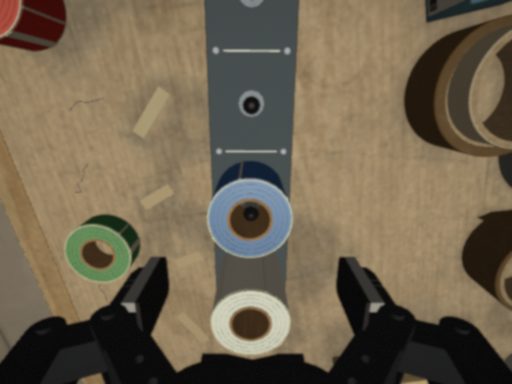

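Blue is seated, and its spindle tip (251,213) shows inside the core (250,219). I'll move over red.

```bash
python3 -m pendant '{"delta_pos":[[3,-3.6,0],[3,-3.6,0],[3,-3.6,0],[3,-3.6,0],[2.3,-2.7,0]],"angular":[[0,0,0],[0,0,0],[0,0,0],[0,0,0],[0,0,0]],"grip":[1,1,1,1,1]}' 40
python3 -m pendant '{"delta_pos":[[0,0,1],[0,0,1],[0,0,0]],"angular":[[0,0,0],[0,0,0],[0,0,0]],"grip":[1,1,1]}' 40
python3 - <<'E'
from h import *
import cv2
go(.424,.0735,.08,-8.6)
E
```

```text
time_s: 8.15
ee_pos: [0.431, 0.0636, 0.144]
tcp_rot: [-2.387, -2.04, -0.003]
force: [0.9, 1.0, -0.2]
width: 0.0851
time_s: 8.45
ee_pos: [0.426, 0.0664, 0.1209]
tcp_rot: [-2.378, -2.045, 0.002]
force: [-0.5, -0.6, -1.5]
width: 0.0855
t 8.45 tcp [0.426  0.0664 0.1209] zax [-0.004  0.003 -1.   ] yaw_y -8.6 w 0.0855 F [-0.5 -0.6 -1.5]
delta cm (start tool axes) [ 0.66 -0.29  4.1 ] turn [-0.3 -0.1 -0. ] world d cm [-0.2   0.71 -4.09]
```

```bash
python3 -m pendant '{"delta_pos":[[0.5,-0.2,1],[0,0,1.5],[0,0,1.5],[0,0,0],[0,0,0]],"angular":[[-0.3,0,0],[0,0,0],[0,0,0],[0,0,0],[0,0,0]],"grip":[1,1,1,1,1]}' 40
python3 -c "
from h import *
go(.424,.0735,.032,-8.6)"
```

```text
time_s: 8.95
ee_pos: [0.4295, 0.0677, 0.0783]
tcp_rot: [-2.39, -2.039, -0.003]
force: [0.6, 1.2, 0.6]
width: 0.0856
t 8.95 tcp [0.4295 0.0677 0.0783] zax [ 0.001  0.001 -1.   ] yaw_y -9.0 w 0.0856 F [0.6 1.2 0.6]
delta cm (start tool axes) [ 0.48 -0.63  4.63] turn [ 0.1 -0.1 -0.4] world d cm [-0.55  0.58 -4.63]
```

```bash
python3 -m pendant '{"delta_pos":[[0.5,-0.6,0],[0,0,1.2],[0,0,1.5],[0,0,1.5],[0,0,0.4]],"angular":[[0,0,-0.4],[0,0,0],[0,0,0],[0,0,0],[0,0,0]],"grip":[1,1,1,1,1]}' 40
python3 -c "
from h import *
go(.424,.0735,.032,-8.6)"
python3 -m pendant '{"delta_pos":[[0,0,0],[0,0,0],[0,0,0],[0,0,0],[0,0,0]],"angular":[[0,0,0],[0,0,0],[0,0,0],[0,0,0],[0,0,0]],"grip":[0.5,0.5,0.5,0.5,0.5]}' 40
python3 -c "
from h import *
go(.594,-.0262,.14,-8.6)"
```

```text
time_s: 9.45
ee_pos: [0.428, 0.0737, 0.0349]
tcp_rot: [2.381, 2.044, 0.012]
force: [-0.3, -0.3, 1.0]
width: 0.0853
t 9.45 tcp [0.428  0.0737 0.0349] zax [ 0.008  0.002 -1.   ] yaw_y -8.7 w 0.0853 F [-0.3 -0.3  1. ]
delta cm (start tool axes) [-0.09 -0.4   0.29] turn [ 0.5 -0.2 -0.1] world d cm [-0.4  -0.02 -0.29]
time_s: 9.95
ee_pos: [0.4289, 0.0741, 0.0377]
tcp_rot: [2.379, 2.043, 0.015]
force: [-0.3, -0.5, -1.5]
width: 0.0639
t 9.95 tcp [0.4289 0.0741 0.0377] zax [ 0.011  0.002 -1.   ] yaw_y -8.7 w 0.0639 F [-0.3 -0.5 -1.5]
delta cm (start tool axes) [ -7.39  17.93 -10.07] turn [ 0.6 -0.2 -0.1] world d cm [ 16.51 -10.03  10.23]
```

```bash
python3 -m pendant '{"delta_pos":[[0,0,-2],[0,0,-2.5],[0,0,-2.5],[0,0,-2.5],[0,0,-0.6]],"angular":[[0,0,0],[0,0,0],[0,0,0],[0.5,0,0],[0,0,0]],"grip":[0.5,0.5,0.5,0.5,0.5]}' 40
python3 -m pendant '{"delta_pos":[[-1.4,3.5,0],[-1.5,3.7,0],[-1.5,3.7,0],[-1.5,3.7,0],[-1.1,2.6,0]],"angular":[[0,0,0],[0,0,0],[0,0,0],[0,0,0],[0,0,0]],"grip":[0.5,0.5,0.5,0.5,0.5]}'
python3 -m pendant '{"delta_pos":[[0,0,0],[0,0,0]],"angular":[[0,0,0],[0,0,0]],"grip":[0.5,0.5]}'
python3 - <<'E'
from h import *
import cv2
go(.594,-.0262,.138,-8.6)
im=robot.get_image("wrist");f=im["frame"].copy()
p=robot.sense()["ee_pos"];u,v=px(im,np.array([p[0],p[1],p[2]-.0377+.052]));print(u,v)
cv2.circle(f,(int(u),int(v)),3,(0,255,255),1);cv2.imwrite("pics/w4.png",f)
E
```

```text
time_s: 10.45
ee_pos: [0.4263, 0.0739, 0.1411]
tcp_rot: [-2.38, -2.045, -0.001]
force: [0.5, -1.0, -1.2]
width: 0.0637
time_s: 10.95
ee_pos: [0.5869, -0.0217, 0.1379]
tcp_rot: [-2.374, -2.049, -0.0]
force: [-1.1, -1.1, -1.6]
width: 0.0632
time_s: 11.15
ee_pos: [0.5894, -0.0242, 0.1347]
tcp_rot: [-2.377, -2.045, 0.001]
force: [-0.1, 0.6, -1.9]
width: 0.0635
t 11.15 tcp [ 0.5894 -0.0242  0.1347] zax [-0.004  0.004 -1.   ] yaw_y -8.6 w 0.0635 F [-0.1  0.6 -1.9]
delta cm (start tool axes) [-0.13  0.48 -0.33] turn [-0.3 -0.2  0. ] world d cm [ 0.46 -0.2   0.33]
253.96886137747777 290.61299145574196
```

View pics/w4.png

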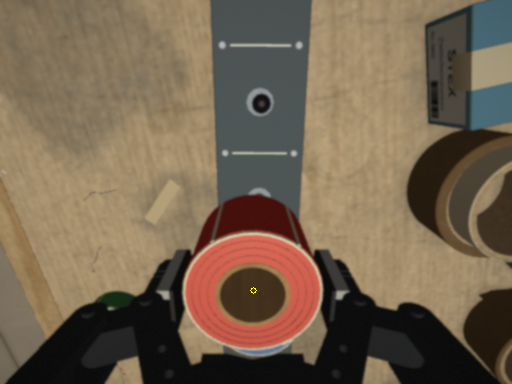

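Red is held upright, its core at (253,294) against a projection of (254,291), so the offset is about 1.5 mm. I'll place it on spindle 3.

```bash
python3 -m pendant '{"delta_pos":[[0,0.5,0],[0,0,1],[0,0,1.5],[0,0,1.5],[0,0,0]],"angular":[[0,0,0],[0,0,0],[0,0,0],[0,0,0],[0,0,0]],"grip":[0.5,0.5,0.5,0.5,0.5]}' 40
python3 -c "
from h import *
go(.594,-.0247,.0515,-8.6)"
```

```text
time_s: 11.7
ee_pos: [0.5906, -0.0216, 0.092]
tcp_rot: [-2.372, -2.049, 0.003]
force: [-0.1, 0.7, -2.0]
width: 0.064
t 11.7 tcp [ 0.5906 -0.0216  0.092 ] zax [-0.006  0.005 -1.   ] yaw_y -8.4 w 0.064 F [-0.1  0.7 -2. ]
delta cm (start tool axes) [-0.27  0.41  4.05] turn [-0.4 -0.2  0.2] world d cm [ 0.34 -0.31 -4.05]
```

```bash
python3 -m pendant '{"delta_pos":[[-0.3,0.4,1],[0,0,1.2],[0,0,1.2],[0,0,0.3],[0,0,0.2]],"angular":[[-0.3,0,0.2],[0,0,0],[0,0,0],[0,0,0],[0,0,0]],"grip":[0.5,0.5,0.5,0.5,0.5]}' 40
python3 -c "
from h import *
go(.594,-.0247,.0515,-8.6)"
```

```text
time_s: 12.2
ee_pos: [0.5941, -0.0245, 0.0507]
tcp_rot: [-2.379, -2.049, -0.004]
force: [-0.3, 0.1, -1.2]
width: 0.0636
t 12.2 tcp [ 0.5941 -0.0245  0.0507] zax [ 0.001  0.004 -1.   ] yaw_y -8.5 w 0.0636 F [-0.3  0.1 -1.2]
delta cm (start tool axes) [-0.02 -0.01 -0.08] turn [ 0.  -0.2  0.1] world d cm [-0.01 -0.02  0.08]
```

```bash
python3 -m pendant '{"delta_pos":[[0,0,0.2],[0,0,0],[0,0,0],[0,0,0],[0,0,0]],"angular":[[0,0,0],[0,0,0],[0,0,0],[0,0,0],[0,0,0]],"grip":[0.5,0.5,1,1,1]}' 40
python3 -m pendant '{"delta_pos":[[0,0,0],[0,0,-1.5],[0,0,-2.5],[0,0,-2.5],[0,0,-2.5]],"angular":[[0,0,0],[0,0,0],[0,0,0],[0,0,0],[0,0,0]],"grip":[1,1,1,1,1]}'
python3 -m pendant '{"delta_pos":[[0,0,0]],"angular":[[0,0,0]],"grip":[1]}'
python3 - <<'E'
from h import *
go(.414,-.3355,.13,-8.6)
E
```

```text
time_s: 12.7
ee_pos: [0.5957, -0.0249, 0.0521]
tcp_rot: [2.38, 2.05, 0.009]
force: [-1.0, -0.2, 0.2]
width: 0.0855
time_s: 13.2
ee_pos: [0.5921, -0.0246, 0.1397]
tcp_rot: [-2.376, -2.046, 0.001]
force: [0.7, 0.0, -0.6]
width: 0.0853
time_s: 13.3
ee_pos: [0.5945, -0.0251, 0.1435]
tcp_rot: [-2.379, -2.049, -0.005]
force: [0.9, -0.7, 0.7]
width: 0.0853
t 13.3 tcp [ 0.5945 -0.0251  0.1435] zax [ 0.001  0.003 -1.   ] yaw_y -8.5 w 0.0853 F [ 0.9 -0.7  0.7]
delta cm (start tool axes) [-33.38 -13.24   1.22] turn [ 0.1 -0.2  0.1] world d cm [-18.05 -31.04  -1.35]
```

```bash
python3 -m pendant '{"delta_pos":[[-3.5,-2.5,0],[-3.6,-2.5,0],[-3.6,-2.5,0],[-3.6,-1.5,0],[-3.6,-1.5,0]],"angular":[[0,0,0],[0,0,0],[0,0,0],[0,0,0],[0,0,0]],"grip":[1,1,1,1,1]}' 40
python3 -m pendant '{"delta_pos":[[-3.6,-0.8,0],[-3.6,-0.7,0],[-3.6,-0.5,0],[-2.5,0,0],[0,0,0]],"angular":[[0,0,0],[0,0,0],[0,0,0],[0,0,0],[0,0,0]],"grip":[1,1,1,1,1]}' 40
python3 - <<'E'
from h import *
import cv2
go(.414,-.3355,.07,-8.6)
im=robot.get_image("wrist");f=im["frame"].copy()
u,v=px(im,np.array([.414,-.3355,.04]));print(u,v)
cv2.circle(f,(int(u),int(v)),3,(0,0,255),1);cv2.imwrite("pics/w5.png",f)
E
```

```text
time_s: 13.8
ee_pos: [0.4633, -0.1872, 0.1402]
tcp_rot: [-2.37, -2.062, -0.009]
force: [-0.0, -1.1, 0.2]
width: 0.085
time_s: 14.3
ee_pos: [0.4186, -0.3236, 0.1363]
tcp_rot: [-2.374, -2.053, -0.007]
force: [0.2, -0.0, -0.0]
width: 0.0853
t 14.3 tcp [ 0.4186 -0.3236  0.1363] zax [ 0.002  0.005 -1.   ] yaw_y -8.3 w 0.0853 F [ 0.2 -0.  -0. ]
delta cm (start tool axes) [-1.28 -0.29  6.62] turn [ 0.  -0.3  0.3] world d cm [-0.46 -1.19 -6.63]
250.08606818268493 220.51223442429688
```

View pics/w5.png

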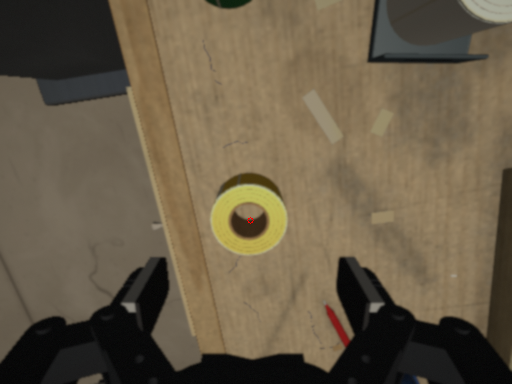

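Yellow's core at (249,220) matches the predicted (250,220). I'll descend.

```bash
python3 -m pendant '{"delta_pos":[[-1.2,-0.3,1],[0,0,1.5],[0,0,1.5],[0,0,1.5],[0,0,0]],"angular":[[0,0,0.2],[0,0,0],[0,0,0],[0,0,0],[0,0,0]],"grip":[1,1,1,1,1]}' 40
python3 -c "
from h import *
go(.414,-.3355,.024,-8.6)"
```

```text
time_s: 14.85
ee_pos: [0.4127, -0.3297, 0.0754]
tcp_rot: [-2.368, -2.052, -0.007]
force: [1.0, -0.3, 0.4]
width: 0.0855
t 14.85 tcp [ 0.4127 -0.3297  0.0754] zax [-0.002  0.009 -1.   ] yaw_y -8.2 w 0.0855 F [ 1.  -0.3  0.4]
delta cm (start tool axes) [-0.6   0.23  5.13] turn [-0.2 -0.5  0.4] world d cm [ 0.13 -0.58 -5.14]
```

```bash
python3 -m pendant '{"delta_pos":[[-0.6,0.2,0.5],[0,0,1.5],[0,0,1.5],[0,0,1.2],[0,0,0.4]],"angular":[[0,-0.4,0.3],[0,0,0],[0,0,0],[0,0,0],[0,0,0]],"grip":[1,1,1,1,1]}' 40
python3 -c "
from h import *
go(.414,-.3355,.024,-8.6)"
python3 -m pendant '{"delta_pos":[[0,0,0],[0,0,0],[0,0,0],[0,0,0],[0,0,0]],"angular":[[0,0,0],[0,0,0],[0,0,0],[0,0,0],[0,0,0]],"grip":[0.5,0.5,0.5,0.5,0.5]}' 40
python3 -c "
from h import *
go(.6065,.055,.13,-8.6)"
```

```text
time_s: 15.35
ee_pos: [0.4158, -0.3369, 0.0237]
tcp_rot: [2.376, 2.054, -0.003]
force: [0.2, -0.0, 0.6]
width: 0.0851
t 15.35 tcp [ 0.4158 -0.3369  0.0237] zax [-0.001 -0.002 -1.   ] yaw_y -8.3 w 0.0851 F [ 0.2 -0.   0.6]
delta cm (start tool axes) [ 0.11 -0.2  -0.03] turn [-0.   0.1  0.3] world d cm [-0.18  0.14  0.03]
time_s: 15.85
ee_pos: [0.4165, -0.3376, 0.0251]
tcp_rot: [2.375, 2.053, -0.003]
force: [0.3, -0.4, -1.4]
width: 0.0619
t 15.85 tcp [ 0.4165 -0.3376  0.0251] zax [ 0.    -0.004 -1.   ] yaw_y -8.3 w 0.0619 F [ 0.3 -0.4 -1.4]
delta cm (start tool axes) [ 41.56  13.13 -10.62] turn [0.  0.2 0.3] world d cm [19.   39.26 10.49]
```

```bash
python3 -m pendant '{"delta_pos":[[0,0,-2],[0,0,-2.5],[0,0,-2.5],[0,0,-2.5],[0,0,-2.2]],"angular":[[0,0,0],[0,0,0],[0,0,0],[0,0,0],[0,0,0]],"grip":[0.5,0.5,0.5,0.5,0.5]}' 40
python3 -m pendant '{"delta_pos":[[3.6,0,0],[3.8,0,0],[3.8,0,0],[3.8,0.5,0],[3.8,1,0]],"angular":[[0,0,0],[0,0,0],[0,0,0],[0,0,0],[0,0,0]],"grip":[0.5,0.5,0.5,0.5,0.5]}'
python3 -m pendant '{"delta_pos":[[3.8,1.8,0],[3.8,1.8,0],[3.8,1.8,0],[3.8,1.8,0],[3.8,1.8,0]],"angular":[[0,0,0],[0,0,0],[0,0,0],[0,0,0],[0,0,0]],"grip":[0.5,0.5,0.5,0.5,0.5]}'
python3 -c "
from h import *
go(.6065,.055,.13,-8.6)"
```

```text
time_s: 16.35
ee_pos: [0.414, -0.3346, 0.1423]
tcp_rot: [-2.372, -2.05, 0.004]
force: [0.3, -0.4, -2.2]
width: 0.0616
time_s: 16.85
ee_pos: [0.4592, -0.1529, 0.1474]
tcp_rot: [2.382, 2.037, -0.003]
force: [0.6, -0.9, -1.0]
width: 0.0617
time_s: 17.35
ee_pos: [0.5796, 0.0289, 0.148]
tcp_rot: [2.382, 2.035, -0.002]
force: [0.9, -1.0, -0.6]
width: 0.0622
t 17.35 tcp [0.5796 0.0289 0.148 ] zax [ 0.005 -0.007 -1.   ] yaw_y -9.0 w 0.0622 F [ 0.9 -1.  -0.6]
delta cm (start tool axes) [3.01 2.24 1.8 ] turn [ 0.3  0.4 -0.4] world d cm [ 2.69  2.61 -1.8 ]
```

```bash
python3 -m pendant '{"delta_pos":[[1.4,1.1,0],[1,0.8,0.5],[0,0,0],[0,0,0]],"angular":[[0.3,0.4,-0.4],[0,0,0],[0,0,0],[0,0,0]],"grip":[0.5,0.5,0.5,0.5]}' 40
python3 - <<'E'
from h import *
import cv2
go(.6065,.055,.13,-8.6)
im=robot.get_image("wrist");f=im["frame"].copy()
p=robot.sense()["ee_pos"];u,v=px(im,np.array([p[0],p[1],p[2]-.025+.04]));print(u,v)
cv2.circle(f,(int(u),int(v)),3,(0,0,255),1);cv2.imwrite("pics/w6.png",f)
E
```

```text
time_s: 17.75
ee_pos: [0.6045, 0.0558, 0.1417]
tcp_rot: [-2.374, -2.057, -0.002]
force: [-0.1, -0.8, -0.9]
width: 0.0618
t 17.75 tcp [0.6045 0.0558 0.1417] zax [ 0.001  0.001 -1.   ] yaw_y -8.2 w 0.0618 F [-0.1 -0.8 -0.9]
delta cm (start tool axes) [-0.05  0.21  1.17] turn [ 0.  -0.1  0.4] world d cm [ 0.2  -0.08 -1.17]
254.08382139002507 291.9959826803913
```

View pics/w6.png

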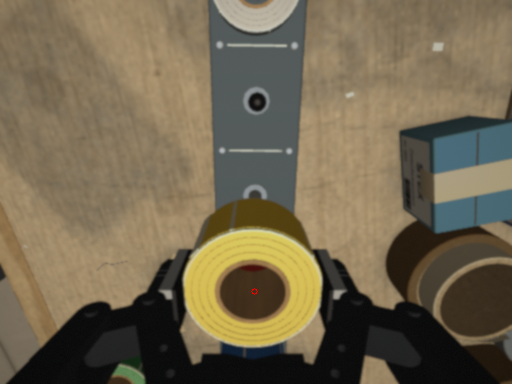

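Yellow's core at (253,289) agrees with the projected TCP (254,292). Red shows through the core, so I'll check the projections before lowering.

```bash
python3 - <<'E'
from h import *
im=robot.get_image("wrist")
for n,q in dict(S1foot=[.6185,.136,.014],S2foot=[.6065,.055,.014],redtop=[.594,-.0262,.066],redN=[.599,.006,.066],blueTop=[.5815,-.1075,.078],blueN=[.586,-.0755,.078]).items(): print(n,np.round(px(im,np.array(q)),0))
print(w(im,256,193,.014),w(im,257,100,.014))
E
```

```text
S1foot [257. 100.]
S2foot [256. 194.]
redtop [255. 307.]
redN [256. 273.]
blueTop [254. 392.]
blueN [254. 364.]
[0.60675227 0.05608308 0.014     ] [0.61873402 0.13585534 0.014     ]
```

The projections match to about 1 mm. I'll lower yellow onto spindle 2.

```bash
python3 -m pendant '{"delta_pos":[[-0.1,0.2,1],[0,0,1.5],[0,0,1.5],[0,0,1.5],[0,0,0]],"angular":[[0,0,0.3],[0,0,0],[0,0,0],[0,0,0],[0,0,0]],"grip":[0.5,0.5,0.5,0.5,0.5]}' 40
python3 -c "
from h import *
go(.6065,.0545,.039,-8.6)"
```

```text
time_s: 18.35
ee_pos: [0.6046, 0.049, 0.0843]
tcp_rot: [2.388, 2.04, 0.002]
force: [-1.5, -0.2, -1.7]
width: 0.0621
t 18.35 tcp [0.6046 0.049  0.0843] zax [ 0.002  0.    -1.   ] yaw_y -9.0 w 0.0621 F [-1.5 -0.2 -1.7]
delta cm (start tool axes) [0.57 0.1  4.53] turn [ 0.1 -0.  -0.4] world d cm [ 0.19  0.55 -4.53]
```

```bash
python3 -m pendant '{"delta_pos":[[0.5,0.1,0.5],[0,0,1.2],[0,0,1.2],[0,0,1],[0,0,0.4]],"angular":[[0,0,-0.4],[0,0,0],[0,0,0],[0,0,0],[0,0,0]],"grip":[0.5,0.5,0.5,0.5,0.5]}' 40
python3 -c "
from h import *
go(.6065,.0545,.039,-8.6)"
```

```text
time_s: 18.85
ee_pos: [0.6075, 0.0528, 0.0397]
tcp_rot: [2.381, 2.044, 0.005]
force: [-0.2, -0.1, -1.4]
width: 0.0619
t 18.85 tcp [0.6075 0.0528 0.0397] zax [ 0.005 -0.    -1.   ] yaw_y -8.7 w 0.0619 F [-0.2 -0.1 -1.4]
delta cm (start tool axes) [ 0.15 -0.12  0.07] turn [ 0.3 -0.  -0.1] world d cm [-0.1   0.17 -0.07]
```

Next is the final touch down, release, lift, and travel towards green (.4258,-.142).

```bash
python3 -m pendant '{"delta_pos":[[0.1,-0.1,0.1],[0,0,0],[0,0,0],[0,0,0],[0,0,0]],"angular":[[0,0,0],[0,0,0],[0,0,0],[0,0,0],[0,0,0]],"grip":[0.5,0.5,1,1,1]}' 40
python3 -m pendant '{"delta_pos":[[0,0,0],[0,0,-1.5],[0,0,-2.5],[0,0,-2.5],[0,0,-2.5]],"angular":[[0,0,0],[0,0,0],[0,0,0],[0,0,0],[0,0,0]],"grip":[1,1,1,1,1]}'
python3 -m pendant '{"delta_pos":[[0,0,-1],[0,0,0]],"angular":[[0,0,0],[0,0,0]],"grip":[1,1]}'
python3 - <<'E'
from h import *
go(.426,-.142,.13,-8.6)
E
```

```text
time_s: 19.35
ee_pos: [0.6077, 0.0542, 0.0395]
tcp_rot: [2.38, 2.044, 0.008]
force: [-0.0, -0.2, 0.2]
width: 0.0855
time_s: 19.85
ee_pos: [0.6041, 0.0544, 0.1285]
tcp_rot: [-2.383, -2.046, 0.001]
force: [0.2, -0.5, 0.8]
width: 0.0853
time_s: 20.05
ee_pos: [0.6066, 0.0543, 0.1429]
tcp_rot: [2.38, 2.044, 0.007]
force: [0.6, 1.5, 0.2]
width: 0.0855
t 20.05 tcp [0.6066 0.0543 0.1429] zax [ 0.006  0.    -1.   ] yaw_y -8.7 w 0.0855 F [0.6 1.5 0.2]
delta cm (start tool axes) [-22.14 -14.89   1.18] turn [ 0.3 -0.1 -0.1] world d cm [-18.06 -19.63  -1.29]
```

```bash
python3 -m pendant '{"delta_pos":[[-3.3,-2.3,0],[-3.4,-2.3,0],[-3.4,-2.3,0],[-3.4,-2.3,0],[-3.4,-2.3,0]],"angular":[[0,0,0],[0,0,0],[0,0,0],[0,0,0],[0,0,0]],"grip":[1,1,1,1,1]}' 40
python3 -m pendant '{"delta_pos":[[-3,-2,0],[-1.5,-1,0.5],[0,0,0],[0,0,0]],"angular":[[0,0,0],[0,0,0],[0,0,0],[0,0,0]],"grip":[1,1,1,1]}' 40
python3 - <<'E'
from h import *
import cv2
go(.426,-.142,.07,-8.6)
im=robot.get_image("wrist");f=im["frame"].copy()
u,v=px(im,np.array([.426,-.142,.027]));print(u,v)
cv2.circle(f,(int(u),int(v)),3,(0,0,255),1);cv2.imwrite("pics/w7.png",f)
E
```

```text
time_s: 20.55
ee_pos: [0.4651, -0.096, 0.1358]
tcp_rot: [2.373, 2.056, 0.007]
force: [0.5, -0.2, -0.7]
width: 0.0857
time_s: 20.95
ee_pos: [0.4216, -0.1389, 0.1259]
tcp_rot: [-2.378, -2.046, -0.002]
force: [0.2, 0.0, -0.2]
width: 0.0853
t 20.95 tcp [ 0.4216 -0.1389  0.1259] zax [-0.002  0.005 -1.   ] yaw_y -8.6 w 0.0853 F [ 0.2  0.  -0.2]
delta cm (start tool axes) [-0.27  0.5   5.59] turn [-0.2 -0.2  0. ] world d cm [ 0.44 -0.31 -5.59]
259.8450120637342 207.97376178956952
```

View pics/w7.png

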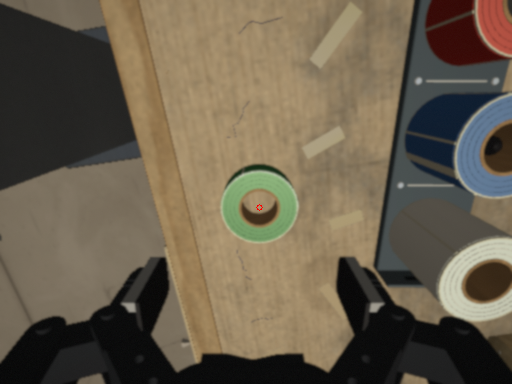

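Green's core (259,207) matches the prediction. I'll descend to TCP z of about 0.018.

```bash
python3 -m pendant '{"delta_pos":[[-0.3,0.5,1],[0,0,1.5],[0,0,1.5],[0,0,1.5],[0,0,0]],"angular":[[0,0,0],[0,0,0],[0,0,0],[0,0,0],[0,0,0]],"grip":[1,1,1,1,1]}' 40
python3 -c "
from h import *
go(.426,-.142,.018,-8.6)"
```

```text
time_s: 21.5
ee_pos: [0.4314, -0.14, 0.0667]
tcp_rot: [-2.371, -2.057, -0.004]
force: [-0.1, 0.7, -0.7]
width: 0.0856
t 21.5 tcp [ 0.4314 -0.14    0.0667] zax [ 0.     0.004 -1.   ] yaw_y -8.1 w 0.0856 F [-0.1  0.7 -0.7]
delta cm (start tool axes) [-0.29 -0.5   4.87] turn [-0.  -0.2  0.5] world d cm [-0.54 -0.2  -4.87]
```

```bash
python3 -m pendant '{"delta_pos":[[-0.2,-0.4,0.5],[0,0,1.5],[0,0,1.4],[0,0,1],[0,0,0.2]],"angular":[[0,0,0.4],[0,0,0],[0,0,0],[0,0,0],[0,0,0]],"grip":[1,1,1,1,1]}' 40
python3 -c "
from h import *
go(.426,-.142,.018,-8.6)"
```

```text
time_s: 22.0
ee_pos: [0.4299, -0.141, 0.0198]
tcp_rot: [2.377, 2.054, 0.006]
force: [0.2, 0.1, -0.2]
width: 0.0854
t 22.0 tcp [ 0.4299 -0.141   0.0198] zax [ 0.003  0.002 -1.   ] yaw_y -8.3 w 0.0854 F [ 0.2  0.1 -0.2]
delta cm (start tool axes) [-0.16 -0.37  0.18] turn [ 0.2 -0.2  0.3] world d cm [-0.39 -0.1  -0.18]
```

```bash
python3 -m pendant '{"delta_pos":[[-0.1,-0.3,0.2],[0,0,0],[0,0,0],[0,0,0],[0,0,0]],"angular":[[0.2,0,0.2],[0,0,0],[0,0,0],[0,0,0],[0,0,0]],"grip":[1,0.5,0.5,0.5,0.5]}' 40
python3 -m pendant '{"delta_pos":[[0,0,0]],"angular":[[0,0,0]],"grip":[0.5]}' 40
python3 -c "
from h import *
go(.6187,.136,.12,-8.6)"
python3 -m pendant '{"delta_pos":[[0,0,-2],[0,0,-2.5],[0,0,-2.5],[0,0,-2.5],[0,0,-2.2]],"angular":[[0,0,0],[0,0,0],[0,0,0],[0,0,0],[0,0,0]],"grip":[0.5,0.5,0.5,0.5,0.5]}' 40
python3 -c "
from h import *
go(.6187,.136,.14,-8.6)"
```

```text
time_s: 22.5
ee_pos: [0.428, -0.1423, 0.0198]
tcp_rot: [2.38, 2.05, 0.004]
force: [0.0, -0.2, -0.9]
width: 0.0625
time_s: 22.6
ee_pos: [0.4281, -0.1424, 0.02]
tcp_rot: [2.38, 2.049, 0.004]
force: [0.0, -0.5, 0.1]
width: 0.0621
t 22.6 tcp [ 0.4281 -0.1424  0.02  ] zax [ 0.003  0.001 -1.   ] yaw_y -8.5 w 0.0621 F [ 0.  -0.5  0.1]
delta cm (start tool axes) [30.38 14.74 -9.91] turn [ 0.1 -0.1  0.1] world d cm [19.06 27.84 10.  ]
time_s: 23.1
ee_pos: [0.4247, -0.141, 0.1376]
tcp_rot: [-2.375, -2.045, 0.0]
force: [1.5, 0.3, -1.3]
width: 0.0621
t 23.1 tcp [ 0.4247 -0.141   0.1376] zax [-0.005  0.005 -1.   ] yaw_y -8.6 w 0.0621 F [ 1.5  0.3 -1.3]
delta cm (start tool axes) [30.28 15.06 -0.19] turn [-0.3 -0.3  0. ] world d cm [19.4  27.7   0.24]
```

```bash
python3 -m pendant '{"delta_pos":[[3.4,1.6,0],[3.6,1.6,0],[3.6,1.6,0],[3.6,1.6,0],[3.6,1.8,0]],"angular":[[0,0,0],[0,0,0],[0,0,0],[0,0,0],[0,0,0]],"grip":[0.5,0.5,0.5,0.5,0.5]}' 40
python3 -m pendant '{"delta_pos":[[3.6,1.8,0],[3.6,1.8,0],[3,1.5,0],[0,0,0],[0,0,0]],"angular":[[0,0,0],[0,0,0],[0,0,0],[0,0,0],[0,0,0]],"grip":[0.5,0.5,0.5,0.5,0.5]}'
python3 -c "
from h import *
go(.6187,.136,.13,-8.6)"
```

```text
time_s: 23.6
ee_pos: [0.5375, 0.022, 0.1431]
tcp_rot: [2.391, 2.034, 0.005]
force: [0.8, -0.5, -0.5]
width: 0.0626
time_s: 24.1
ee_pos: [0.6083, 0.1236, 0.1419]
tcp_rot: [2.385, 2.042, 0.006]
force: [-0.5, 0.4, -1.1]
width: 0.0624
t 24.1 tcp [0.6083 0.1236 0.1419] zax [ 0.004  0.001 -1.   ] yaw_y -8.9 w 0.0624 F [-0.5  0.4 -1.1]
delta cm (start tool axes) [1.38 0.83 1.19] turn [ 0.2 -0.1 -0.3] world d cm [ 1.04  1.24 -1.19]
```

```bash
python3 -m pendant '{"delta_pos":[[0.8,0.5,0],[0.5,0.3,0.5],[0,0,0],[0,0,0]],"angular":[[0.2,0,-0.3],[0,0,0],[0,0,0],[0,0,0]],"grip":[0.5,0.5,0.5,0.5]}' 40
python3 - <<'E'
from h import *
import cv2
go(.6187,.136,.034,-8.6)
im=robot.get_image("wrist");f=im["frame"].copy()
p=robot.sense()["ee_pos"]
for q in([p[0],p[1],p[2]-.02+.027],[.6187,.136,.014]):
    u,v=px(im,np.array(q));print(u,v);cv2.circle(f,(int(u),int(v)),3,(0,0,255),1)
cv2.imwrite("pics/w8.png",f)
E
```

```text
time_s: 24.5
ee_pos: [0.6173, 0.1334, 0.1362]
tcp_rot: [-2.383, -2.045, 0.001]
force: [0.6, 0.2, -0.1]
width: 0.0624
t 24.5 tcp [0.6173 0.1334 0.1362] zax [-0.002  0.001 -1.   ] yaw_y -8.7 w 0.0624 F [ 0.6  0.2 -0.1]
delta cm (start tool axes) [ 0.27  0.12 10.22] turn [-0.1 -0.  -0.1] world d cm [  0.14   0.26 -10.22]
254.12654577318696 281.3682055193567
254.8389299350821 192.80231330194772
```

View pics/w8.png

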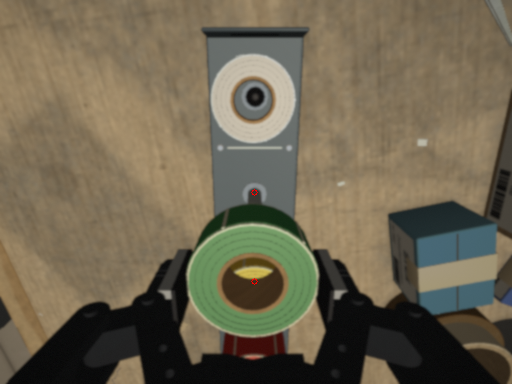

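Green's core (253,282) is centred on the TCP, and spindle 1's foot (255,193) matches. I'll lower it.

```bash
python3 -m pendant '{"delta_pos":[[0.2,0.1,1],[0,0,1.5],[0,0,1.5],[0,0,1],[0,0,0]],"angular":[[0,0,0],[0,0,0],[0,0,0],[0,0,0],[0,0,0]],"grip":[0.5,0.5,0.5,0.5,0.5]}' 40
python3 -c "
from h import *
go(.6187,.136,.034,-8.6)"
```

```text
time_s: 25.05
ee_pos: [0.6182, 0.1339, 0.0833]
tcp_rot: [-2.386, -2.042, 0.001]
force: [1.2, -0.3, -1.3]
width: 0.0625
t 25.05 tcp [0.6182 0.1339 0.0833] zax [-0.001  0.001 -1.   ] yaw_y -8.9 w 0.0625 F [ 1.2 -0.3 -1.3]
delta cm (start tool axes) [0.21 0.02 4.93] turn [-0.1 -0.  -0.3] world d cm [ 0.05  0.21 -4.93]
```

```bash
python3 -m pendant '{"delta_pos":[[0.2,0,0.8],[0,0,1.2],[0,0,1.2],[0,0,1],[0,0,0.5]],"angular":[[0,0,-0.3],[0,0,0],[0,0,0],[0,0,0],[0,0,0]],"grip":[0.5,0.5,0.5,0.5,0.5]}' 40
python3 -c "
from h import *
go(.6187,.136,.034,-8.6)"
```

```text
time_s: 25.55
ee_pos: [0.6196, 0.1362, 0.0339]
tcp_rot: [2.381, 2.05, 0.003]
force: [-0.1, -0.1, -1.7]
width: 0.0622
t 25.55 tcp [0.6196 0.1362 0.0339] zax [ 0.002  0.001 -1.   ] yaw_y -8.5 w 0.0622 F [-0.1 -0.1 -1.7]
delta cm (start tool axes) [-0.03 -0.09 -0.01] turn [ 0.1 -0.1  0.1] world d cm [-0.09 -0.02  0.01]
```

```bash
python3 -m pendant '{"delta_pos":[[0,0,0.1],[0,0,0],[0,0,0],[0,0,0],[0,0,0]],"angular":[[0,0,0],[0,0,0],[0,0,0],[0,0,0],[0,0,0]],"grip":[0.5,0.5,1,1,1]}' 40
python3 -m pendant '{"delta_pos":[[0,0,0],[0,0,-1.5],[0,0,-2.5],[0,0,-2.5],[0,0,-2.5]],"angular":[[0,0,0],[0,0,0],[0,0,0],[0,0,0],[0,0,0]],"grip":[1,1,1,1,1]}'
python3 -m pendant '{"delta_pos":[[2,-3,-2],[3,-4,-1],[3,-4,0],[3,-4,0],[3,-4,0]],"angular":[[0,0,0],[0,0,0],[0,0,0],[0,0,0],[0,0,0]],"grip":[1,1,1,1,1]}'
python3 -m pendant '{"delta_pos":[[3,-1,0],[3,-1,0],[0,0,0],[0,0,0]],"angular":[[0,0,0],[0,0,0],[0,0,0],[0,0,0]],"grip":[1,1,1,1]}'
python3 - <<'E'
from h import *
import cv2
a=robot.get_image("top")["frame"][135:210,145:345];b=robot.get_image("side")["frame"][120:215,155:365]
cv2.imwrite("pics/end.png",np.vstack([cv2.resize(a,(760,285),interpolation=2),cv2.resize(b,(690,312),interpolation=2)[:,:690].copy() if 0 else cv2.resize(b,(760,312),interpolation=2)]))
E
```

```text
time_s: 26.05
ee_pos: [0.6202, 0.1362, 0.0334]
tcp_rot: [2.38, 2.049, 0.004]
force: [-0.1, -1.1, -0.1]
width: 0.0853
time_s: 26.55
ee_pos: [0.6166, 0.1357, 0.1212]
tcp_rot: [-2.377, -2.047, 0.008]
force: [-0.0, -0.5, 0.3]
width: 0.0852
time_s: 27.05
ee_pos: [0.4557, 0.3031, 0.1583]
tcp_rot: [2.391, 2.033, 0.014]
force: [0.6, 0.4, 0.7]
width: 0.0853
time_s: 27.45
ee_pos: [0.4386, 0.3718, 0.1597]
tcp_rot: [2.382, 2.045, 0.015]
force: [-0.9, -0.3, 0.2]
width: 0.0852
```

View pics/end.png

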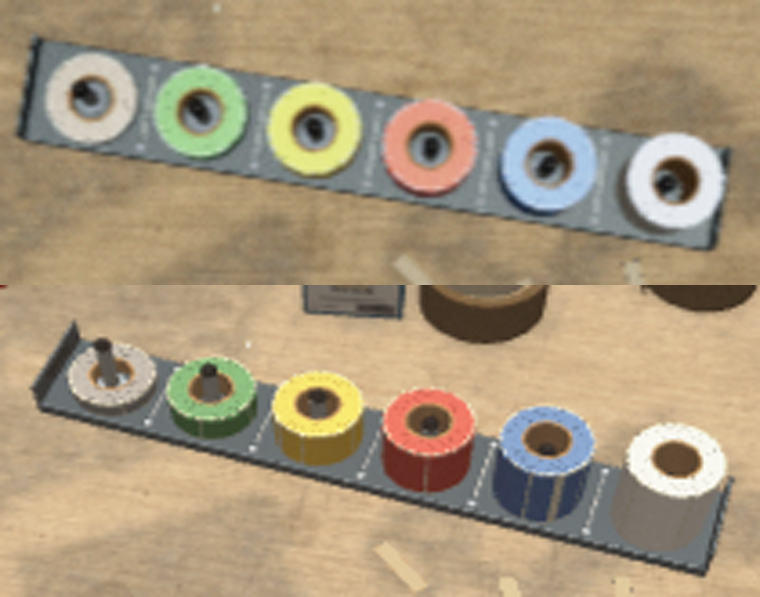

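Both views show grey, green, yellow, red, blue and white in rising order, all flat on the deck, with a spindle visible in each core. The gripper is clear.

```bash
python3 -c "
from bench import robot
print(robot.close_job())"
```

```text
the job is handed in; nothing more can be done
None
```

The four loose rolls are back on the rack. From left to right it now reads grey, green, yellow, red, blue, white, rising in width. The job was handed in at about 27.5 s of the 138 s allowed.

- **Final check:** the last top and side pictures show all six rolls standing flat on the deck. In the top view a spindle shows inside each core. The grey and white rolls look to be where they started, and the gripper was open and well clear.
- **Contact:** only blue gave a clear touchdown force (about 9 N). Yellow, red and green were lowered to the computed deck height and released without one, so their seating rests on that height and the final pictures.
- **Disagreement:** the wrist and top cameras differed by 2–4 mm on the blue roll and spindle 3, so I used the average. That is well inside the 9 mm of play between core and spindle, and later views matched to about 1 mm. No check failed.

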